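# Load a sample cassette under the hold-down spring

## Task

Load the sample cassette into its dock: put a fingertip on the ribbed thumb pad, press the cassette hard down on its sprung bed and, keeping it pressed, slide it under the bridge and the leaf spring until its nose is fully home against the end stop and the bed has sprung up behind its tail. Only press and push, never lift the cassette, then let go and leave the bottle, the beaker and the jar where they stand.

Things in the scene. Friction and masses are not known exactly. Their poses are not given: they have to be found in the camera images.
- cassette: Loose white flat plastic cassette, 130 x 60 x 12 mm thick, about 150 g, waiting on the dock's sprung bed. Origin on its underside, on its centre line; x points to the nose (slide direction), z up. Nose end at x = +60 mm, tail end at x = -70 mm. The front of its flat top, with two rows of four dark round wells, goes under the bridge and leaf spring.
- pad (a point): Point on the cassette's top, on the flat ribbed thumb pad (x = -70 to -30 mm of the cassette, 60 mm wide), at x = -48 mm, 12 mm above the cassette's underside. Press here. A cross ridge 8 mm high, 50 mm wide, stands ahead of the pad from x = -30 to -22 mm; its upright rear face, 18 mm ahead of this point, is there for the fingertip to push against.
- dock: Fixed grey loading dock, 260 x 92 mm. Origin on the bench under the channel's centre line; x is the slide direction, z up. Straight channel 63 mm wide between rails whose tops are 34 mm above the bench, from x = -148 to 112 mm. The steel sprung bed lies at x = -125 to -30 mm; beyond it the fixed dark steel deck, 19 mm above the bench, ends at the end stop, face at x = 104 mm.
- bridge (a point): Front lower edge, mid-channel, of the aluminium bridge across the channel (dock x = 24 to 38 mm, underside 34.5 mm, top 47 mm above the bench). The cassette waits with its nose 9 to 30 mm short of it and its top 39.5 mm above the bench, too high to pass; pressed fully down its top is 31.5 mm high and passes, the ridge stays outside.
- home (a point): Where the cassette's origin lies when it is fully home: dock x = 44 mm, on the deck 19 mm above the bench, nose against the end stop. The tail leaves the bed when the origin passes dock x = 40 mm; the bed then springs up behind the tail and locks the cassette in.
- bed (a joint): Sprung bed, m pressed down: 0 = up (top 27.5 mm above the bench), 0.008 = fully down (top 19.5 mm). The spring needs about 5 N to start and 12 N to be fully down (the cassette's own weight helps by 1.5 N). Fully down it is on a rigid stop. Bed, deck and cassette are slick (friction about 0.2).
- leaf (a joint): Leaf spring, a steel strip 26 wide and about 55 mm long that hangs from the bridge and slopes down ahead over the deck; rad lifted: 0 = resting low, about 0.12 when the loaded cassette lies beneath it. It presses on the cassette with about 4 N and drags on it as it slides.
- bottle: Amber bottle, 52 mm across, 100 mm tall, a bystander on the bench. Origin at the centre of its underside.
- beaker: Open glass beaker, 56 mm across, 70 mm tall, a bystander. Origin at the centre of its underside.
- jar: Clear jar with grey cap, 48 mm across, 60 mm tall, a bystander. Origin at the centre of its underside.

How it is judged:
By the outcome, as a careful person would: the job done as asked, in the order asked, and still so for the second after the job is handed in, with the robot touching nothing.
It also fails if it takes over 32 s, if anything falls off the work surface, if the arm or the gripper's body presses on something with over 40 N, if the wrist force passes 120 N, or if a joint passes its speed limit or range.

## Robot

A 6-joint arm with a two-finger parallel gripper is mounted at the origin on the work surface. World frame = base frame: x ahead of the robot, y to its left, z up, the work surface at z = 0. Lengths are in mm, angles in rad, forces in N, time in s.
With the tool pointing down it reaches from about 300 to 775 mm from the base axis. Payload 14.6 kg.
Tool frame: the origin (TCP) lies midway between the tips of the shut fingers; the grasp point (between the pads) lies 19 mm behind it; z points along the fingers, y is the direction in which the jaws open and shut (so a half turn about z gives the same grasp; the last joint's range is limited). The gripper opens to 94 mm and grips with 3 to 60 N. Pads are 16 mm wide; open, the fingers measure 119 mm over their backs; the gripper's body (75 mm by 177 mm) begins 78 mm behind the grasp point.
Start: joints at [1.034, 0.3, 1.521, -0, 1.321, -0.067], TCP at [248.985, 490.404, 205.446] pointing down, gripper open.
Joint ranges: [-3.03, 3.03], [-0.79, 2.21], [0.23, 2.52], [-1.04, 4.18], [0, 3.07], [-2.55, 2.55]. Speed limits (rad/s): [2.22, 2.22, 2.57, 3.14, 3.14, 3.14].

## Interface

Orientations are given as [roll, pitch, yaw] about the fixed x, y, z axes, in that order (R = Rz(yaw) Ry(pitch) Rx(roll)).
In Python, from cell import manip gives the robot as it stands.
- The arm moves only by the tool play_rows, never from a script. Its argument "commands" is a list of rows, each an object of numbers: "x", "y", "z": the shift along the tool's x, y, z in m; "wx", "wy", "wz": the turn, a rotation vector about the tool's x, y, z in degrees; "grip": the opening, from 0 (shut) to 1 (fully open). In form: [{"x": .., "y": .., "z": .., "wx": .., "wy": .., "wz": .., "grip": ..}, ...]. A call has 1 to 20 rows; each row shifts and turns the commanded pose from where the row before left it, along the tool's axes as they then stand; what a row does not reach is not made up. A row lasts 1/8 s, in which the tool goes at most 62.5 mm and 10.7 degrees, less where a joint would pass 70% of its speed; a pose out of reach is approached as far as the arm can. A call is refused whole if a number of a shift passes 0.0625 or a number of a turn 10.7, either way. A call with a gripper value outside its range is refused whole. The fingers move at their own pace and stop on an object; "squeeze" is the grip in N (left out, the last holds). Time passes only in rows, so rows that do not move let the fingers close. It gives the time, the measured TCP pose, the force and the opening at its end, in the units of the state.
- manip.read_state(): the state, without advancing time (a new reading comes with each control period).
- manip.camera(name): name is "scene" or "top" or "wrist"; returns (picture, depth): 480x640x3 uint8, red, green, blue; 480x640 float32, mm along the optical axis (not along the pixel's ray), 0 where there is no reading.
- manip.camera_info(name): a dict with "intrinsics" (3x3 intrinsics, pixels), "k1" (the pictures are not rectified: a ray, as slopes to the right and down, at radius r is drawn at 1 + k1 r^2 times it, then the intrinsics apply), "camera_from_world" (4x4, takes a point from world to camera coordinates); the wrist camera has in their place "tool_from_camera" (4x4, takes a point from camera to tool coordinates, whose origin is the TCP and whose axes are the flange's). Camera axes: x right, y up, looking along -z (the intrinsics and any distortion apply to the point x, -y, -z); pixel columns grow to the right and rows downward; lengths in mm; the calibration is good to about 2 mm. A picture is of the moment at which its call begins: read the wrist's pose just before it. camera_info takes no time and is no camera call.
- manip.sign_off(): hands the job in, once; it reports no verdict.
The state is a dict: "clock": time; "joints": joint angles; "qd": joint speeds; "effort": joint torques, N m; "eef_pos": TCP position; "eef_rot": TCP orientation; "wrist_force": force on the tool from outside, world axes, zero at the start; "moment": the same for the moment, N m; "finger_gap": finger opening in mm.
Only numpy, scipy, OpenCV 4.12 (cv2) and the standard library are available. Lean on these libraries where they do the work, as an engineer would, in place of code of your own. Each camera call takes 0.05 s, during which the arm holds its last target.

## Working session

There is one attempt and no reset: what is moved stays moved. The work goes in short steps, Python scripts to look and compute and a tool call to move; the robot and the scene stay as the last step left them, time stands still between calls to the robot, and variables do not carry over. Pictures are saved under pics/ and viewed, and the job is handed in when it is done.

Besides the shell and the picture viewer there is one more tool, called after ">>>" as a command line: name --argument value ..., lists and objects as JSON in quotes. play_rows: Moves the arm, as the interface text tells. Its arguments: {"type":"object","properties":{"commands":{"type":"array"},"squeeze":{"type":"number"}},"required":["commands"]}

```bash
mkdir -p pics
python3 - <<'E'
from cell import manip
import cv2,numpy as np
print(manip.read_state())
for n in("top","scene"):
    p,d=manip.camera(n); cv2.imwrite(f"pics/{n}0.png",p[:,:,::-1]); np.save(f"pics/{n}0d.npy",d); i=manip.camera_info(n); print(n,i)
print(manip.camera_info("wrist"))
E
```

```text
{'clock': 0.0, 'joints': array([ 1.03437129e+00,  3.00472475e-01,  1.52156140e+00,  3.25849136e-05,
        1.32068889e+00, -6.66215038e-02]), 'qd': array([-0.00135336, -0.00084005, -0.0003749 , -0.00024957, -0.0003329 ,
        0.00056213]), 'effort': array([ 6.73839859e-04, -5.31803262e+01, -3.52740777e+01,  7.08383415e-02,
        2.43534520e-02, -1.26562209e-04]), 'eef_pos': array([248.8678981 , 490.19215505, 204.89389777]), 'eef_rot': array([-3.14046715e+00, -1.06725961e-04,  2.67178097e+00]), 'wrist_force': array([ 0.27050885, -0.51696889, -0.16282905]), 'moment': array([-0.03284776,  0.00422424, -0.01975079]), 'finger_gap': 94.09139550514024}
top {'intrinsics': array([[508.74062315,   0.        , 322.8506746 ],
       [  0.        , 508.74062315, 246.26356271],
       [  0.        ,   0.        ,   1.        ]]), 'k1': -0.11679014881194698, 'camera_from_world': array([[ 4.54348835e-02, -9.98967269e-01, -2.59381129e-04,
         3.28748006e+01],
       [ 9.75897867e-01,  4.43301631e-02,  2.13677772e-01,
        -6.03660753e+02],
       [-2.13445602e-01, -9.96155418e-03,  9.7690
[... 549 characters left out ...]
75341e-01,  7.87865024e-01,
        -1.30475733e+03],
       [ 0.00000000e+00,  0.00000000e+00,  0.00000000e+00,
         1.00000000e+00]])}
{'intrinsics': array([[349.45258685,   0.        , 320.43357333],
       [  0.        , 349.45258685, 238.24303814],
       [  0.        ,   0.        ,   1.        ]]), 'k1': 0.005859468196289467, 'tool_from_camera': array([[-5.18647869e-04,  9.65961914e-01,  2.58683807e-01,
         7.59212081e+01],
       [ 9.99999744e-01,  3.73318044e-04,  6.10926232e-04,
         3.00315623e-01],
       [ 4.93560139e-04,  2.58684058e-01, -9.65961860e-01,
        -1.78182035e+02],
       [ 0.00000000e+00,  0.00000000e+00,  0.00000000e+00,
         1.00000000e+00]])}
```

View pics/top0.png

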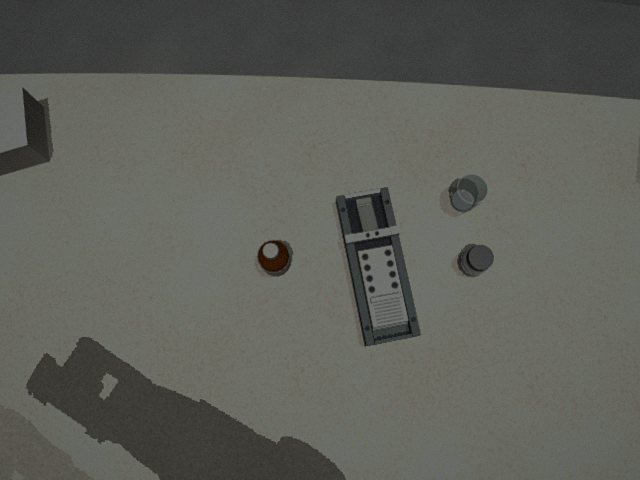

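View pics/scene0.png

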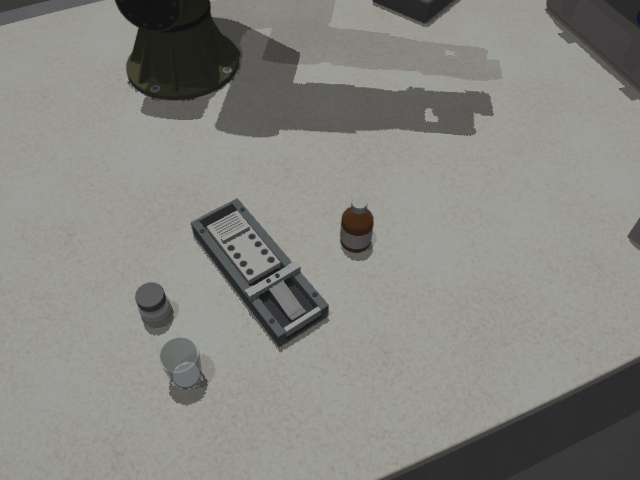

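Top view: dock spans about (336,197)-(388,188) at the end stop and (366,345)-(420,334) at the entry. The ribbed pad is near (388,310) and the bridge near (372,236). The bottle is at (273,255), the jar at (476,260) and the beaker at (467,193). I'll zoom in for accurate corners.

```bash
cat > h.py <<'E'
from cell import manip
import cv2,numpy as np
def unproj(n,u,v,z,info=None,T=None):
    i=manip.camera_info(n);K=i["intrinsics"]
    if T is None: T=np.linalg.inv(i["camera_from_world"])
    uv=np.array([[[u,v]]],float)
    p=cv2.undistortPoints(uv,K,np.array([i["k1"],0,0,0,0]))[0,0]
    d=T[:3,:3]@np.array([p[0],-p[1],-1]);o=T[:3,3]
    return o+d*(z-o[2])/d[2]
def proj(n,P,T=None):
    i=manip.camera_info(n);K=i["intrinsics"]
    C=i["camera_from_world"] if T is None else np.linalg.inv(T)
    P=np.atleast_2d(P)@C[:3,:3].T+C[:3,3]; P=P*[1,-1,-1]
    return cv2.projectPoints(P,np.zeros(3),np.zeros(3),K,np.array([i["k1"],0,0,0,0]))[0][:,0]
E
python3 - <<'E'
from h import *
p=cv2.imread("pics/top0.png")[180:355,320:440]
cv2.imwrite("pics/top0z.png",cv2.resize(cv2.convertScaleAbs(p[:100],None,1.6,10),None,fx=6,fy=6,interpolation=cv2.INTER_CUBIC))
cv2.imwrite("pics/top0y.png",cv2.resize(cv2.convertScaleAbs(p[75:],None,1.6,10),None,fx=6,fy=6,interpolation=cv2.INTER_CUBIC))
E
```

```text
(no output)
```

View pics/top0z.png

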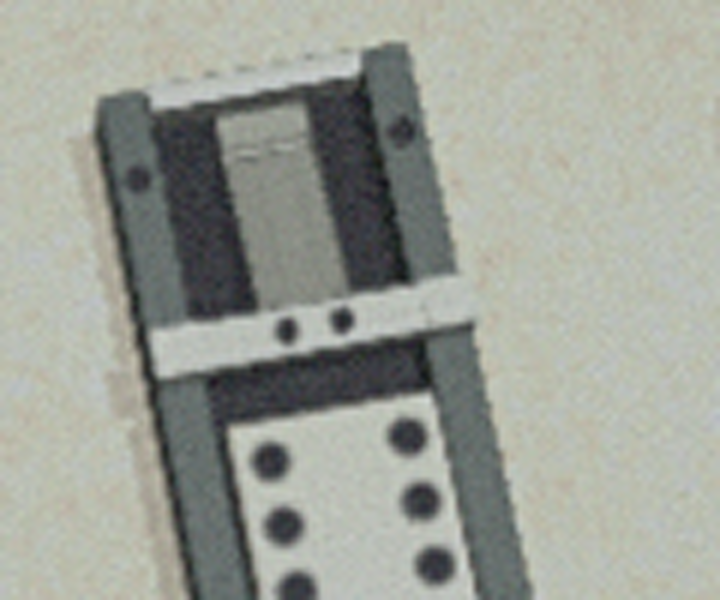

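View pics/top0y.png

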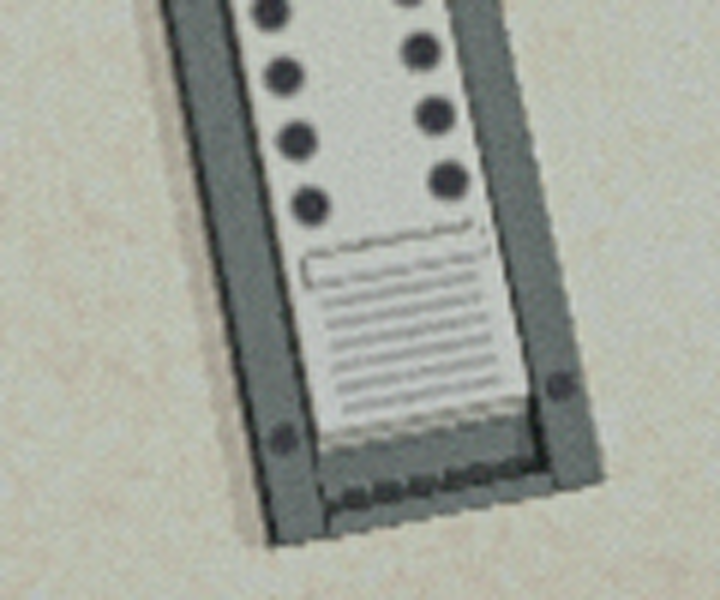

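Run:
```python
from h import *
s=-.4
f=lambda L,z:np.array([unproj("top",u+s,v+s,z) for u,v in L])
D=f([(336.7,196.3),(387.8,187.2),(365,345.8),(420.7,335)],34)
loc=np.array([[112,46],[112,-46],[-148,46],[-148,-46]],float)
def fit(l,w):
    a=l-l.mean(0);b=w[:,:2]-w[:,:2].mean(0)
    th=np.arctan2((a[:,0]*b[:,1]-a[:,1]*b[:,0]).sum(),(a*b).sum())
    R=np.array([[np.cos(th),-np.sin(th)],[np.sin(th),np.cos(th)]])
    o=w[:,:2].mean(0)-R@l.mean(0)
    print("o",o,"yaw",th,"res",(w[:,:2]-(l@R.T+o)).round(1).tolist()); return o,th,R
o,th,R=fit(loc,D)
C=f([(373,328),(408,320.8),(358.3,251.3),(392.5,245.3)],39.5)
oc,tc,Rc=fit(np.array([[-70,30],[-70,-30],[60,30],[60,-30]],float),C)
print("cass in dock",R.T@(oc-o),tc-th)
print("pad",Rc@[-48,0]+oc)
for n,u,v in(("bottle",273,250),("jar",480,257),("beaker",476,188)): print(n,R.T@(unproj("top",u,v,70)[:2]-o))
# depth check
d=np.load("pics/top0d.npy");i=manip.camera_info("top");T=np.linalg.inv(i["camera_from_world"])
for nm,u,v in(("cass",376,278),("pad",388,311),("rail",356,270),("bridge",372,237),("bench",320,300)):
    p=cv2.undistortPoints(np.array([[[u,v]]],float),i["intrinsics"],np.array([i["k1"],0,0,0,0]))[0,0];z=np.median(d[v-1:v+2,u-1:u+2])
    print(nm,(T@[p[0]*z,-p[1]*z,-z,1])[:3].round(1))
```

```text
o [600.46911425 -27.39980418] yaw 0.22542141390015524 res [[-1.0, -1.1], [-0.8, 0.5], [0.6, 0.9], [1.1, -0.3]]
o [550.34842815 -39.91243988] yaw 0.22050608315175235 res [[0.1, -0.5], [1.0, 1.1], [-0.4, -0.9], [-0.7, 0.4]]
cass in dock [-51.64942122  -0.99323391] -0.004915330748402891
pad [503.51065782 -50.41116694]
bottle [ 27.95363388 165.65828113]
jar [ -43.71867568 -162.82788946]
beaker [  72.05901282 -185.33651566]
cass [557.4 -29.9  39.3]
pad [503.7 -51.   39.4]
rail [570.3   3.4  34.1]
bridge [625.2 -20.9  46.5]
bench [5.211e+02 6.150e+01 2.000e-01]
```

>>> play_rows --commands '[{"wz": -9.95, "grip": 0}, {"wz": -9.95, "grip": 0}, {"wz": -9.95, "grip": 0}, {"wz": -9.95, "grip": 0}, {"x": -0.0106, "y": -0.0487, "z": 0.0085}, {"x": -0.0106, "y": -0.0487, "z": 0.0085}, {"x": -0.0106, "y": -0.0487, "z": 0.0085}, {"x": -0.0106, "y": -0.0487, "z": 0.0085}, {"x": -0.0106, "y": -0.0487, "z": 0.0085}, {"x": -0.0106, "y": -0.0487, "z": 0.0085}, {"x": -0.0106, "y": -0.0487, "z": 0.0085}, {"x": -0.0106, "y": -0.0487, "z": 0.0085}, {"x": -0.0106, "y": -0.0487, "z": 0.0085}, {"x": -0.0106, "y": -0.0487, "z": 0.0085}, {"x": -0.0106, "y": -0.0487, "z": 0.0085}, {"x": -0.0106, "y": -0.0487, "z": 0.0085}, {"x": 0}]'

```text
$.commands[0]: bad value
```

```bash
cat >> h.py <<'E'
from scipy.spatial.transform import Rotation as Ro
def toolT(s):
    T=np.eye(4);T[:3,:3]=Ro.from_euler("xyz",s["eef_rot"]).as_matrix();T[:3,3]=s["eef_pos"];return T
def show(s):
    for k in("clock","eef_pos","eef_rot","wrist_force","finger_gap"):print(k,np.round(s[k],3))
def snap(n,name):
    s=manip.read_state();p,d=manip.camera(n);cv2.imwrite(f"pics/{name}.png",p[:,:,::-1]);np.save(f"pics/{name}d.npy",d);show(s)
    T=toolT(s)@manip.camera_info(n)["tool_from_camera"] if n=="wrist" else None
    if T is not None:np.save(f"pics/{name}T.npy",T)
    return s,p,d,T
E
python3 - <<'E'
from h import *
snap("wrist","w1")
E
```

```text
clock 0.1
eef_pos [248.887 490.217 204.951]
eef_rot [-3.141 -0.     2.672]
wrist_force [0.041 0.033 0.772]
finger_gap 94.127
```

View pics/w1.png

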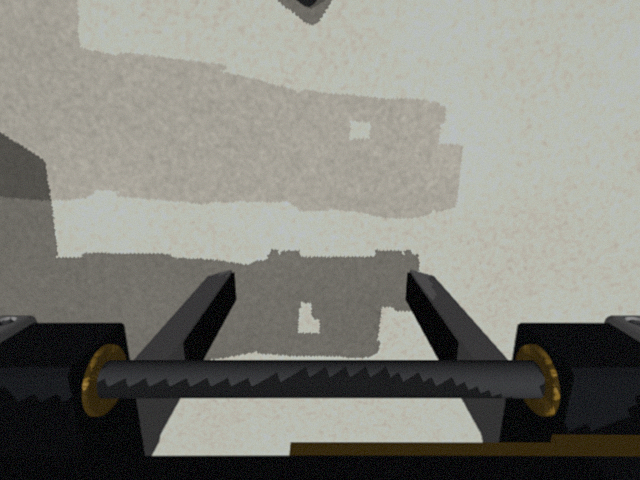

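The call was refused, and the wrist view shows the arm still at its start with the fingers open (tips at about (233,272) and (410,272)). I'll try again with every key filled in.

>>> play_rows --commands '[{"x": 0, "y": 0, "z": 0, "wx": 0, "wy": 0, "wz": -9.95, "grip": 0}, {"x": 0, "y": 0, "z": 0, "wx": 0, "wy": 0, "wz": -9.95, "grip": 0}, {"x": 0, "y": 0, "z": 0, "wx": 0, "wy": 0, "wz": -9.95, "grip": 0}, {"x": 0, "y": 0, "z": 0, "wx": 0, "wy": 0, "wz": -9.95, "grip": 0}, {"x": -0.0106, "y": -0.0487, "z": 0.0085, "wx": 0, "wy": 0, "wz": 0, "grip": 0}, {"x": -0.0106, "y": -0.0487, "z": 0.0085, "wx": 0, "wy": 0, "wz": 0, "grip": 0}, {"x": -0.0106, "y": -0.0487, "z": 0.0085, "wx": 0, "wy": 0, "wz": 0, "grip": 0}, {"x": -0.0106, "y": -0.0487, "z": 0.0085, "wx": 0, "wy": 0, "wz": 0, "grip": 0}, {"x": -0.0106, "y": -0.0487, "z": 0.0085, "wx": 0, "wy": 0, "wz": 0, "grip": 0}, {"x": -0.0106, "y": -0.0487, "z": 0.0085, "wx": 0, "wy": 0, "wz": 0, "grip": 0}, {"x": -0.0106, "y": -0.0487, "z": 0.0085, "wx": 0, "wy": 0, "wz": 0, "grip": 0}, {"x": -0.0106, "y": -0.0487, "z": 0.0085, "wx": 0, "wy": 0, "wz": 0, "grip": 0}, {"x": -0.0106, "y": -0.0487, "z": 0.0085, "wx": 0, "wy": 0, "wz": 0, "grip": 0}, {"x": -0.0106, "y": -0.0487, "z": 0.0085, "wx": 0, "wy": 0, "wz": 0, "grip": 0}, {"x": -0.0106, "y": -0.0487, "z": 0.0085, "wx": 0, "wy": 0, "wz": 0, "grip": 0}, {"x": -0.0106, "y": -0.0487, "z": 0.0085, "wx": 0, "wy": 0, "wz": 0, "grip": 0}, {"x": 0, "y": 0, "z": 0, "wx": 0, "wy": 0, "wz": 0, "grip": 0}]'

```text
clock: 2.28
eef_pos: [503.5, -53.2, 102.5]
eef_rot: [3.141, -0.001, -2.92]
wrist_force: [-0.0, 0.6, 0.6]
finger_gap: 0.1
```

Run:
```python
from h import *
snap("wrist","w2")
```

```text
clock 2.275
eef_pos [503.529 -53.239 102.466]
eef_rot [ 3.141e+00 -1.000e-03 -2.920e+00]
wrist_force [-0.044  0.564  0.615]
finger_gap 0.133
```

View pics/w2.png

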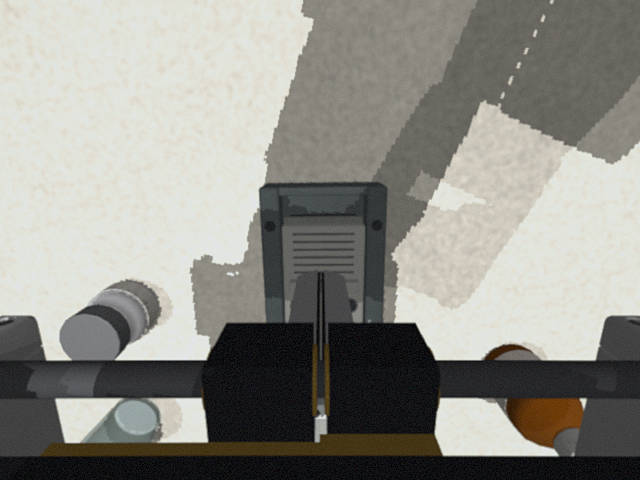

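Wrist view: shut fingers end near (320,272) above the pad. Dock entry corners are at (261,185) and (387,184), and the cassette tail runs from (283,225) to (364,224). I'll check these numerically.

Run:
```python
from h import *
T=np.load("pics/w2T.npy")
th=.2254;o=np.array([600.5,-27.4]);R=np.array([[np.cos(th),-np.sin(th)],[np.sin(th),np.cos(th)]])
for n,u,v,z in(("railL",261,186,34),("railR",387,185,34),("railL2",265,320,34),("railR2",385,320,34),("tailL",283,225,39.5),("tailR",364,224,39.5),("midtail",323.5,224.5,39.5)):
    w=unproj("wrist",u,v,z,T=T); print(n,w.round(1),(R.T@(w[:2]-o)).round(1))
s=manip.read_state();print("tcp dock",R.T@(s["eef_pos"][:2]-o))
p=cv2.imread("pics/w2.png")[170:330,240:410];cv2.imwrite("pics/w2z.png",cv2.resize(p,None,fx=3.6,fy=3.6,interpolation=cv2.INTER_CUBIC))
```

```text
railL [ 466.1 -103.8   34. ] [-148.1  -44.4]
railR [446.  -17.6  34. ] [-148.4   44.1]
railL2 [567.7 -82.4  34. ] [-44.3 -46.3]
railR2 [547.2   8.8  34. ] [-43.8  47.2]
tailL [488.9 -83.   39.5] [-121.2  -29.3]
tailR [475.6 -27.3  39.5] [-121.7   28. ]
midtail [482.3 -55.1  39.5] [-121.5   -0.6]
tcp dock [-100.39523084   -1.96752739]
```

View pics/w2z.png

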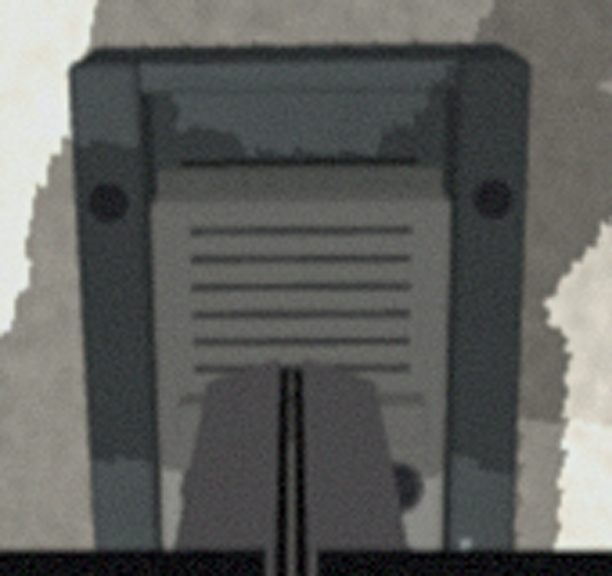

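>>> play_rows --commands '[{"x": 0, "y": 0, "z": 0.015, "wx": 0, "wy": 0, "wz": 0, "grip": 0}, {"x": 0, "y": 0, "z": 0.02, "wx": 0, "wy": 0, "wz": 0, "grip": 0}, {"x": 0, "y": 0, "z": 0.015, "wx": 0, "wy": 0, "wz": 0, "grip": 0}, {"x": 0, "y": 0, "z": 0.007, "wx": 0, "wy": 0, "wz": 0, "grip": 0}, {"x": 0, "y": 0, "z": 0, "wx": 0, "wy": 0, "wz": 0, "grip": 0}]'

```text
clock: 2.95
eef_pos: [503.1, -50.6, 46.2]
eef_rot: [3.141, -0.001, -2.916]
wrist_force: [-0.3, 0.1, -0.1]
finger_gap: 0.3
```

>>> play_rows --commands '[{"x": 0, "y": 0, "z": 0.004, "wx": 0, "wy": 0, "wz": 0, "grip": 0}, {"x": 0, "y": 0, "z": 0.004, "wx": 0, "wy": 0, "wz": 0, "grip": 0}, {"x": 0, "y": 0, "z": 0.003, "wx": 0, "wy": 0, "wz": 0, "grip": 0}, {"x": 0, "y": 0, "z": 0.002, "wx": 0, "wy": 0, "wz": 0, "grip": 0}, {"x": 0, "y": 0, "z": 0, "wx": 0, "wy": 0, "wz": 0, "grip": 0}]'

```text
clock: 3.58
eef_pos: [503.6, -51.0, 33.9]
eef_rot: [-3.141, 0.001, -2.917]
wrist_force: [-2.5, 0.7, 7.8]
finger_gap: 0.7
```

>>> play_rows --commands '[{"x": 0, "y": 0, "z": 0.0015, "wx": 0, "wy": 0, "wz": 0, "grip": 0}, {"x": 0, "y": 0, "z": 0.0015, "wx": 0, "wy": 0, "wz": 0, "grip": 0}, {"x": 0, "y": 0, "z": 0, "wx": 0, "wy": 0, "wz": 0, "grip": 0}]'

```text
clock: 3.95
eef_pos: [504.1, -51.1, 31.6]
eef_rot: [-3.141, 0.002, -2.917]
wrist_force: [-1.9, 0.4, 14.1]
finger_gap: 0.7
```

>>> play_rows --commands '[{"x": 0, "y": 0, "z": 0.0015, "wx": 0, "wy": 0, "wz": 0, "grip": 0}, {"x": 0, "y": 0, "z": 0, "wx": 0, "wy": 0, "wz": 0, "grip": 0}]'

```text
clock: 4.2
eef_pos: [505.0, -51.3, 31.4]
eef_rot: [-3.14, 0.004, -2.917]
wrist_force: [-5.2, 0.1, 27.5]
finger_gap: 0.5
```

>>> play_rows --commands '[{"x": -0.002, "y": 0, "z": 0, "wx": 0, "wy": 0, "wz": 0, "grip": 0}, {"x": -0.003, "y": 0, "z": 0, "wx": 0, "wy": 0, "wz": 0, "grip": 0}, {"x": -0.003, "y": 0, "z": 0, "wx": 0, "wy": 0, "wz": 0, "grip": 0}, {"x": -0.002, "y": 0, "z": 0, "wx": 0, "wy": 0, "wz": 0, "grip": 0}]'

```text
clock: 4.7
eef_pos: [514.8, -49.2, 31.5]
eef_rot: [-3.139, 0.004, -2.917]
wrist_force: [-5.3, -0.4, 27.4]
finger_gap: 0.4
```

Run:
```python
from h import *
snap("wrist","w3")
p=cv2.imread("pics/w3.png")[120:340,200:450];cv2.imwrite("pics/w3z.png",cv2.resize(p,None,fx=2.6,fy=2.6,interpolation=cv2.INTER_CUBIC))
```

```text
clock 4.7
eef_pos [514.824 -49.201  31.465]
eef_rot [-3.139  0.004 -2.917]
wrist_force [-5.319 -0.419 27.405]
finger_gap 0.397
```

View pics/w3z.png

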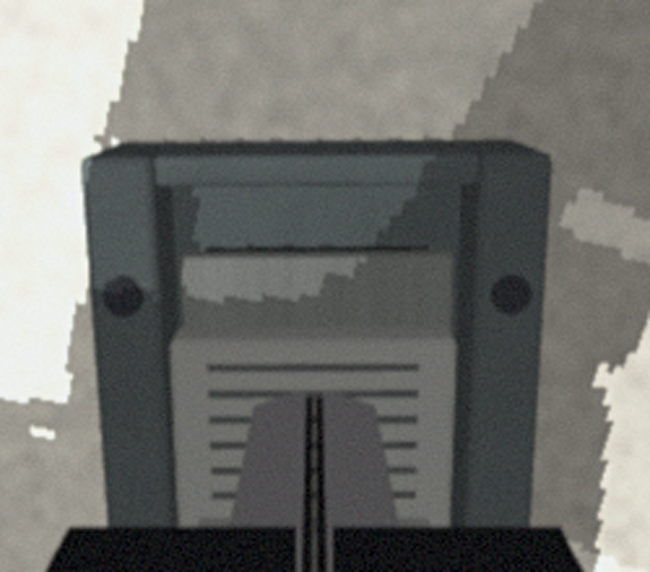

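The cassette is fully down (top at 31.5 mm) and moving with the finger. The bare bed behind the tail has grown, with the tail edge now at about y=340 in the zoom. Next I push it under the bridge.

>>> play_rows --commands '[{"x": -0.003, "y": 0, "z": 0, "wx": 0, "wy": 0, "wz": 0, "grip": 0}, {"x": -0.003, "y": 0, "z": 0, "wx": 0, "wy": 0, "wz": 0, "grip": 0}, {"x": -0.003, "y": 0, "z": 0, "wx": 0, "wy": 0, "wz": 0, "grip": 0}, {"x": -0.003, "y": 0, "z": 0, "wx": 0, "wy": 0, "wz": 0, "grip": 0}, {"x": -0.003, "y": 0, "z": 0, "wx": 0, "wy": 0, "wz": 0, "grip": 0}]'

```text
clock: 5.38
eef_pos: [529.5, -45.8, 31.5]
eef_rot: [-3.14, 0.004, -2.917]
wrist_force: [-4.7, -0.6, 26.1]
finger_gap: 0.2
```

>>> play_rows --commands '[{"x": -0.004, "y": 0, "z": 0, "wx": 0, "wy": 0, "wz": 0, "grip": 0}, {"x": -0.004, "y": 0, "z": 0, "wx": 0, "wy": 0, "wz": 0, "grip": 0}, {"x": -0.004, "y": 0, "z": 0, "wx": 0, "wy": 0, "wz": 0, "grip": 0}, {"x": -0.004, "y": 0, "z": 0, "wx": 0, "wy": 0, "wz": 0, "grip": 0}, {"x": -0.004, "y": 0, "z": 0, "wx": 0, "wy": 0, "wz": 0, "grip": 0}]'

```text
clock: 6.0
eef_pos: [548.9, -41.3, 31.5]
eef_rot: [-3.14, 0.004, -2.917]
wrist_force: [-4.7, -1.1, 24.8]
finger_gap: 0.8
```

Run:
```python
from h import *
snap("wrist","w4")
snap("top","t4")
p=cv2.imread("pics/w4.png")[100:340,200:450];cv2.imwrite("pics/w4z.png",cv2.resize(p,None,fx=2.4,fy=2.4,interpolation=cv2.INTER_CUBIC))
p=cv2.imread("pics/t4.png")[175:355,310:450];cv2.imwrite("pics/t4z.png",cv2.resize(p,None,fx=3.3,fy=3.3,interpolation=cv2.INTER_CUBIC))
```

```text
clock 6.0
eef_pos [548.866 -41.344  31.455]
eef_rot [-3.14   0.004 -2.917]
wrist_force [-4.684 -1.144 24.818]
finger_gap 0.756
clock 6.05
eef_pos [549.268 -41.244  31.503]
eef_rot [-3.14   0.004 -2.917]
wrist_force [-2.697  0.142 23.553]
finger_gap 0.813
```

View pics/w4z.png

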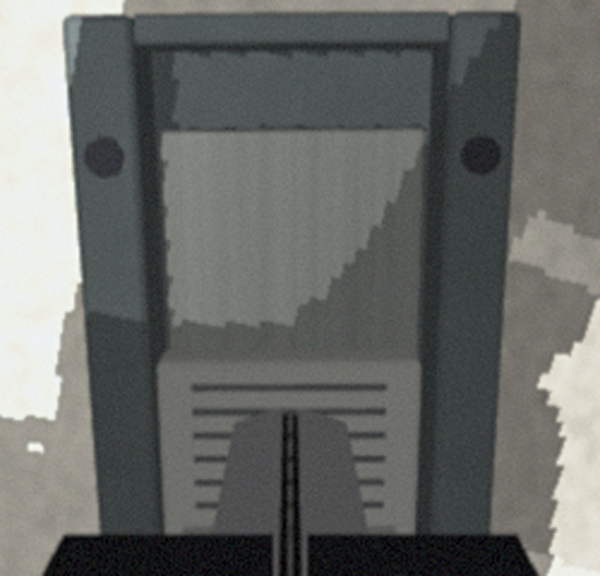

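View pics/t4z.png

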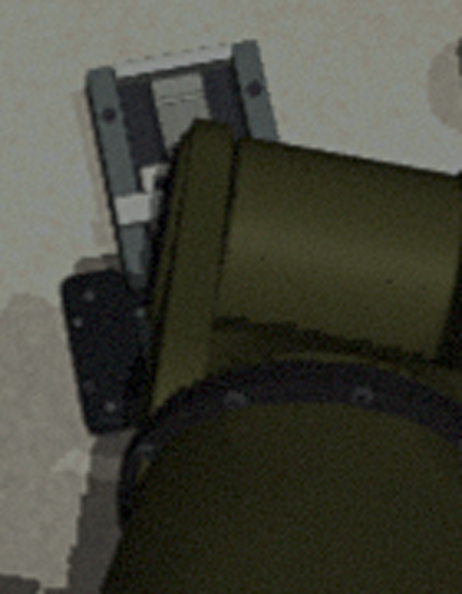

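White nose is visible past the bridge (about (150,180) in the top zoom), so it is under. The finger still sits on the pad without slipping. I'll continue with slightly more pressure.

>>> play_rows --commands '[{"x": -0.004, "y": 0, "z": 0.0007, "wx": 0, "wy": 0, "wz": 0, "grip": 0}, {"x": -0.004, "y": 0, "z": 0, "wx": 0, "wy": 0, "wz": 0, "grip": 0}, {"x": -0.004, "y": 0, "z": 0, "wx": 0, "wy": 0, "wz": 0, "grip": 0}, {"x": -0.004, "y": 0, "z": 0, "wx": 0, "wy": 0, "wz": 0, "grip": 0}, {"x": -0.004, "y": 0, "z": 0, "wx": 0, "wy": 0, "wz": 0, "grip": 0}, {"x": -0.004, "y": 0, "z": 0, "wx": 0, "wy": 0, "wz": 0, "grip": 0}]'

```text
clock: 6.85
eef_pos: [572.1, -36.1, 31.2]
eef_rot: [-3.14, 0.004, -2.917]
wrist_force: [-8.2, -0.8, 29.3]
finger_gap: 0.2
```

>>> play_rows --commands '[{"x": -0.004, "y": 0, "z": 0, "wx": 0, "wy": 0, "wz": 0, "grip": 0}, {"x": -0.004, "y": 0, "z": 0, "wx": 0, "wy": 0, "wz": 0, "grip": 0}, {"x": -0.004, "y": 0, "z": 0, "wx": 0, "wy": 0, "wz": 0, "grip": 0}, {"x": -0.004, "y": 0, "z": 0, "wx": 0, "wy": 0, "wz": 0, "grip": 0}]'

```text
clock: 7.35
eef_pos: [587.0, -32.7, 31.1]
eef_rot: [-3.14, 0.002, -2.917]
wrist_force: [-12.7, -2.9, 30.8]
finger_gap: 0.8
```

Run:
```python
from h import *
s,p,d,T=snap("wrist","w5")
p=cv2.imread("pics/w5.png")[60:340,200:450];cv2.imwrite("pics/w5z.png",cv2.resize(p,None,fx=2.1,fy=2.1,interpolation=cv2.INTER_CUBIC))
```

```text
clock 7.35
eef_pos [586.999 -32.727  31.09 ]
eef_rot [-3.140e+00  2.000e-03 -2.917e+00]
wrist_force [-12.664  -2.905  30.819]
finger_gap 0.772
```

View pics/w5z.png

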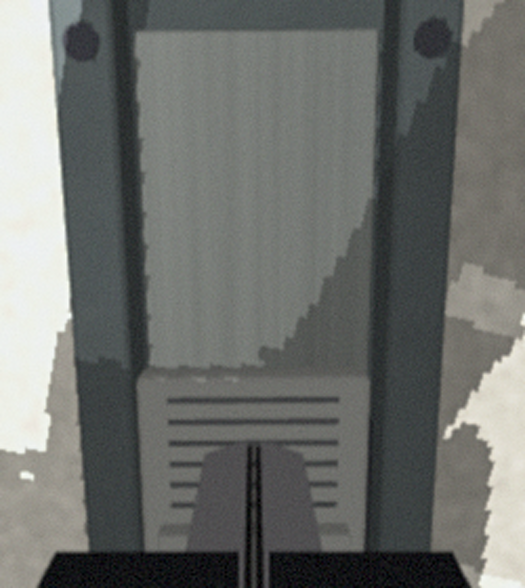

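Tail at about (319,240) in the full wrist image. The finger is slipping a little forward on the pad, and the ridge will catch it. Continuing.

>>> play_rows --commands '[{"x": -0.004, "y": 0, "z": 0, "wx": 0, "wy": 0, "wz": 0, "grip": 0}, {"x": -0.004, "y": 0, "z": 0, "wx": 0, "wy": 0, "wz": 0, "grip": 0}]'

```text
clock: 7.65
eef_pos: [595.3, -30.8, 31.1]
eef_rot: [-3.14, 0.003, -2.917]
wrist_force: [-6.9, -0.9, 26.6]
finger_gap: 0.5
```

Run:
```python
from h import *
th=.2254;o=np.array([600.5,-27.4]);R=np.array([[np.cos(th),-np.sin(th)],[np.sin(th),np.cos(th)]])
T=np.load("pics/w5T.npy");w=unproj("wrist",319,240,31,T=T);print("tail5 dock",R.T@(w[:2]-o))
s,p,d,T=snap("wrist","w6")
print("tcp",R.T@(s["eef_pos"][:2]-o))
p=cv2.imread("pics/w6.png")[60:340,200:450];cv2.imwrite("pics/w6z.png",cv2.resize(p,None,fx=2.1,fy=2.1,interpolation=cv2.INTER_CUBIC))
```

```text
tail5 dock [-41.26467172  -2.25468561]
clock 7.65
eef_pos [595.263 -30.767  31.126]
eef_rot [-3.140e+00  3.000e-03 -2.917e+00]
wrist_force [-6.943 -0.926 26.636]
finger_gap 0.453
tcp [-5.85690436 -2.1114657 ]
```

View pics/w6z.png

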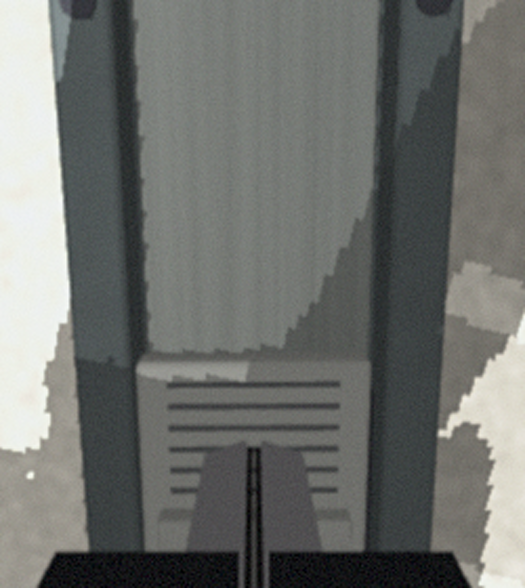

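>>> play_rows --commands '[{"x": -0.003, "y": 0, "z": 0, "wx": 0, "wy": 0, "wz": 0, "grip": 0}, {"x": -0.003, "y": 0, "z": 0, "wx": 0, "wy": 0, "wz": 0, "grip": 0}, {"x": -0.003, "y": 0, "z": 0, "wx": 0, "wy": 0, "wz": 0, "grip": 0}]'

```text
clock: 8.07
eef_pos: [604.2, -28.7, 31.1]
eef_rot: [-3.14, 0.004, -2.917]
wrist_force: [-6.4, -1.5, 26.3]
finger_gap: 0.5
```

Run:
```python
from h import *
th=.2254;o=np.array([600.5,-27.4]);R=np.array([[np.cos(th),-np.sin(th)],[np.sin(th),np.cos(th)]])
s,p,d,T=snap("wrist","w7")
print("tcp",R.T@(s["eef_pos"][:2]-o))
p=cv2.imread("pics/w7.png")[60:340,200:450];cv2.imwrite("pics/w7z.png",cv2.resize(p,None,fx=2.1,fy=2.1,interpolation=cv2.INTER_CUBIC))
```

```text
clock 8.075
eef_pos [604.167 -28.672  31.092]
eef_rot [-3.14   0.004 -2.917]
wrist_force [-6.371 -1.478 26.345]
finger_gap 0.48
tcp [ 3.28982947 -2.05986202]
```

View pics/w7z.png

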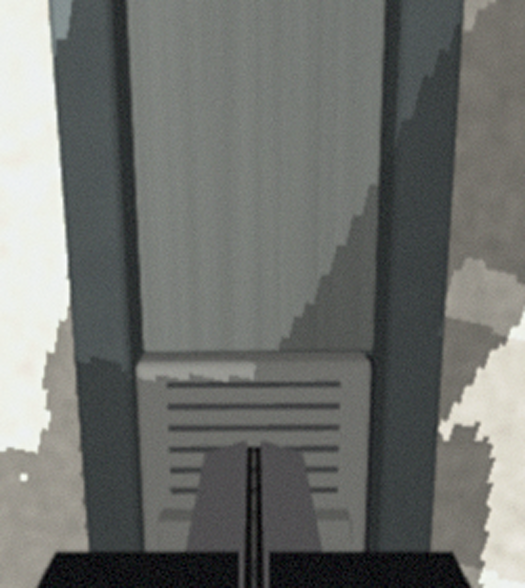

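The bed now looks raised behind the tail: it is wider and its edge meets the cassette top. I'll push on until the end stop answers.

>>> play_rows --commands '[{"x": -0.002, "y": 0, "z": 0, "wx": 0, "wy": 0, "wz": 0, "grip": 0}, {"x": -0.002, "y": 0, "z": 0, "wx": 0, "wy": 0, "wz": 0, "grip": 0}, {"x": 0, "y": 0, "z": 0, "wx": 0, "wy": 0, "wz": 0, "grip": 0}]'

```text
clock: 8.5
eef_pos: [606.7, -28.1, 31.1]
eef_rot: [-3.14, 0.0, -2.917]
wrist_force: [-18.6, -3.7, 32.4]
finger_gap: 0.6
```

>>> play_rows --commands '[{"x": -0.0015, "y": 0, "z": 0, "wx": 0, "wy": 0, "wz": 0, "grip": 0}, {"x": -0.0015, "y": 0, "z": 0, "wx": 0, "wy": 0, "wz": 0, "grip": 0}, {"x": 0, "y": 0, "z": 0, "wx": 0, "wy": 0, "wz": 0, "grip": 0}]'

```text
clock: 8.88
eef_pos: [606.9, -28.1, 31.0]
eef_rot: [-3.141, -0.007, -2.917]
wrist_force: [-39.6, -7.7, 48.0]
finger_gap: 0.3
```

Run:
```python
from h import *
th=.2254;o=np.array([600.5,-27.4]);R=np.array([[np.cos(th),-np.sin(th)],[np.sin(th),np.cos(th)]])
s,p,d,T=snap("wrist","w8")
print("tcp",R.T@(s["eef_pos"][:2]-o))
p=cv2.imread("pics/w8.png")[60:340,200:450];cv2.imwrite("pics/w8z.png",cv2.resize(p,None,fx=2.1,fy=2.1,interpolation=cv2.INTER_CUBIC))
```

```text
clock 8.875
eef_pos [606.932 -28.055  31.023]
eef_rot [-3.141 -0.007 -2.917]
wrist_force [-39.623  -7.7    48.031]
finger_gap 0.288
tcp [ 6.1225239 -2.0757884]
```

View pics/w8z.png

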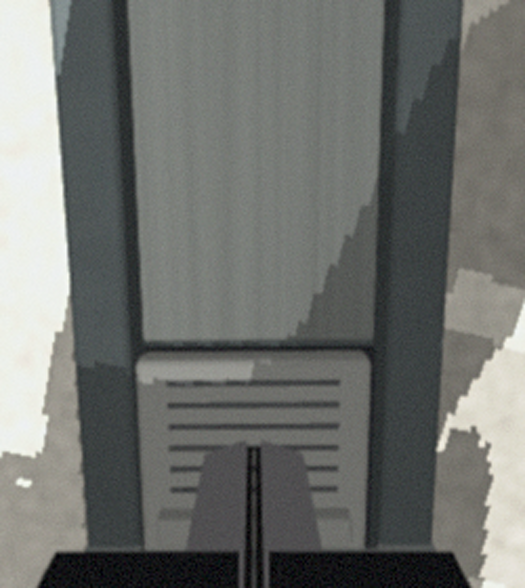

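Hard stop: the TCP no longer advances while force rises to 40 N, and a clear gap shows between the raised bed and the tail. I'll relax most of the push, still leaning forward, then lift off.

>>> play_rows --commands '[{"x": 0.002, "y": 0, "z": 0, "wx": 0, "wy": 0, "wz": 0, "grip": 0}, {"x": 0.002, "y": 0, "z": 0, "wx": 0, "wy": 0, "wz": 0, "grip": 0}, {"x": 0, "y": 0, "z": 0, "wx": 0, "wy": 0, "wz": 0, "grip": 0}]'

```text
clock: 9.3
eef_pos: [606.6, -28.2, 31.1]
eef_rot: [-3.14, 0.003, -2.917]
wrist_force: [-10.5, -2.2, 27.1]
finger_gap: 0.2
```

>>> play_rows --commands '[{"x": 0, "y": 0, "z": -0.0015, "wx": 0, "wy": 0, "wz": 0, "grip": 0}, {"x": 0, "y": 0, "z": 0, "wx": 0, "wy": 0, "wz": 0, "grip": 0}]'

```text
clock: 9.55
eef_pos: [606.4, -28.1, 31.3]
eef_rot: [-3.14, 0.002, -2.917]
wrist_force: [-2.6, -2.3, 13.8]
finger_gap: 0.7
```

>>> play_rows --commands '[{"x": 0, "y": 0, "z": -0.0015, "wx": 0, "wy": 0, "wz": 0, "grip": 0}, {"x": 0, "y": 0, "z": -0.002, "wx": 0, "wy": 0, "wz": 0, "grip": 0}, {"x": 0.001, "y": 0, "z": -0.005, "wx": 0, "wy": 0, "wz": 0, "grip": 0}, {"x": 0, "y": 0, "z": -0.01, "wx": 0, "wy": 0, "wz": 0, "grip": 0}, {"x": 0, "y": 0, "z": -0.02, "wx": 0, "wy": 0, "wz": 0, "grip": 0}, {"x": 0, "y": 0, "z": -0.04, "wx": 0, "wy": 0, "wz": 0, "grip": 0}, {"x": 0.04, "y": 0, "z": -0.04, "wx": 0, "wy": 0, "wz": 0, "grip": 0}, {"x": 0.05, "y": 0, "z": -0.03, "wx": 0, "wy": 0, "wz": 0, "grip": 0}, {"x": 0.05, "y": 0, "z": 0, "wx": 0, "wy": 0, "wz": 0, "grip": 0}, {"x": 0.05, "y": 0, "z": 0, "wx": 0, "wy": 0, "wz": 0, "grip": 0}, {"x": 0, "y": 0.05, "z": 0, "wx": 0, "wy": 0, "wz": 0, "grip": 0}, {"x": 0, "y": 0.06, "z": 0, "wx": 0, "wy": 0, "wz": 0, "grip": 0}, {"x": 0, "y": 0.06, "z": 0, "wx": 0, "wy": 0, "wz": 0, "grip": 0}, {"x": 0, "y": 0.06, "z": 0, "wx": 0, "wy": 0, "wz": 0, "grip": 0}, {"x": 0, "y": 0, "z": 0, "wx": 0, "wy": 0, "wz": 0, "grip": 0}]'

```text
clock: 11.42
eef_pos: [367.2, 157.1, 179.5]
eef_rot: [3.141, 0.002, -2.911]
wrist_force: [-0.3, -0.2, 0.7]
finger_gap: 0.1
```

Run:
```python
from h import *
snap("top","t9");snap("scene","s9")
p=cv2.imread("pics/t9.png")[175:355,310:450];cv2.imwrite("pics/t9z.png",cv2.resize(cv2.convertScaleAbs(p,None,1.5,10),None,fx=3.3,fy=3.3,interpolation=cv2.INTER_CUBIC))
```

```text
clock 11.425
eef_pos [367.2   157.142 179.513]
eef_rot [ 3.141e+00  2.000e-03 -2.911e+00]
wrist_force [-0.333 -0.219  0.737]
finger_gap 0.089
clock 11.475
eef_pos [367.794 155.417 179.304]
eef_rot [ 3.142e+00  1.000e-03 -2.913e+00]
wrist_force [-0.347 -0.815  0.614]
finger_gap 0.455
```

View pics/t9.png

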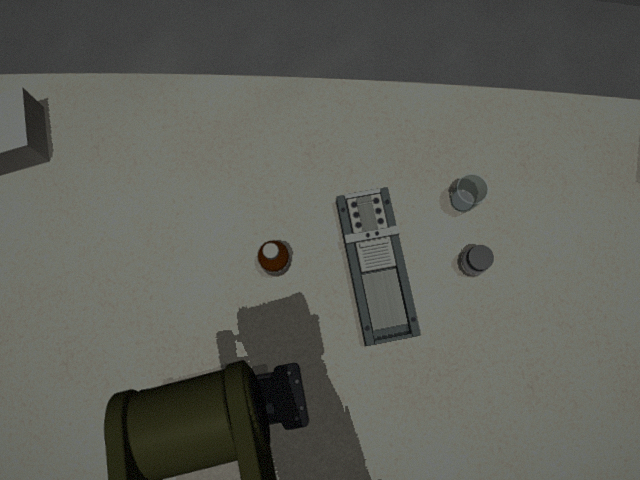

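View pics/t9z.png

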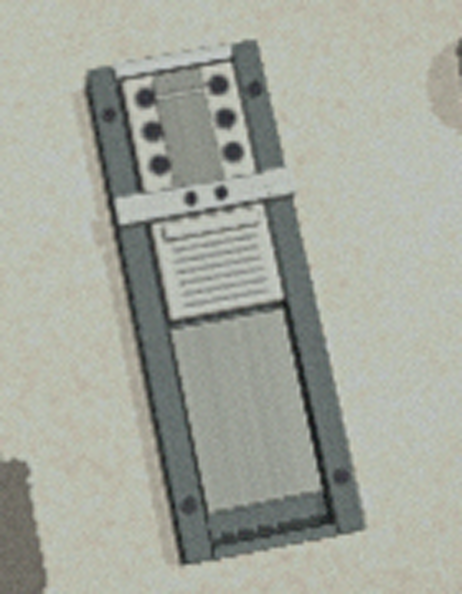

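View pics/s9.png

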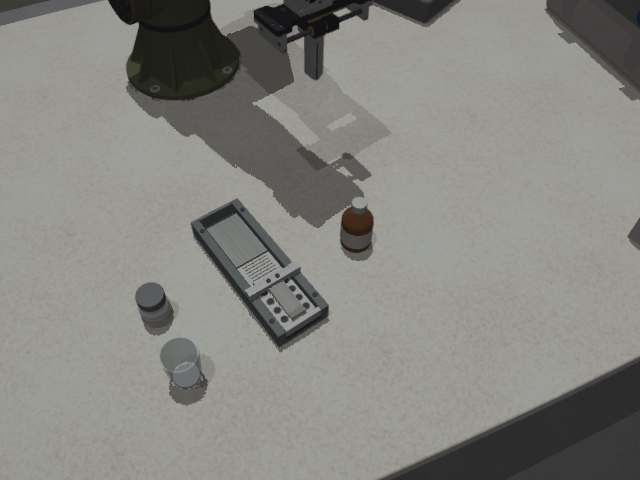

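Final views: nose at the end stop, with wells on both sides of the leaf, ridge just short of the bridge, bed visible behind the tail at about (380,270), and the bystanders at the same pixels. One numeric check of the tail position and bed height.

Run:
```python
from h import *
th=.2254;o=np.array([600.5,-27.4]);R=np.array([[np.cos(th),-np.sin(th)],[np.sin(th),np.cos(th)]])
for u,v in((172,321),(283,299)):
    w=unproj("top",310+u/3.3-.35,175+v/3.3-.35,31);print("tail dock",(R.T@(w[:2]-o)).round(1))
d=np.load("pics/t9d.npy");i=manip.camera_info("top");T=np.linalg.inv(i["camera_from_world"])
for nm,u,v in(("bed front",381,282),("bed mid",385,300),("pad",378,262),("rail",366,320),("frontwhite",380,205)):
    p=cv2.undistortPoints(np.array([[[u,v]]],float),i["intrinsics"],np.array([i["k1"],0,0,0,0]))[0,0];z=np.median(d[v-2:v+3,u-2:u+3])
    P=(T@[p[0]*z,-p[1]*z,-z,1])[:3];print(nm,P.round(1),(R.T@(P[:2]-o)).round(1))
a=cv2.imread("pics/s9.png");b=cv2.imread("pics/scene0.png")
for n,(x,y) in(("bottle",(357,225)),("jar",(153,303)),("beaker",(182,363))):
    print(n,np.abs(a[y-30:y+30,x-25:x+25].astype(int)-b[y-30:y+30,x-25:x+25]).mean())
```

```text
tail dock [-27.   27.5]
tail dock [-26.1 -30.5]
bed front [552.8 -39.6  28.2] [-49.2  -1.2]
bed mid [522.9 -47.   27.6] [-80.   -1.8]
pad [586.1 -33.4  31.4] [-15.4  -2.6]
rail [487.8 -15.8  34.2] [-107.2   36.5]
frontwhite [686.5 -34.8  30.8] [ 82.2 -26.4]
bottle 7.351444444444445
jar 0.39611111111111114
beaker 0.361
```

Run:
```python
from cell import manip
print(manip.sign_off())
```

```text
the job is handed in; nothing more can be done
None
```

The cassette is loaded and the job is handed in, at about 11.5 s of the 32 s allowed.

I pressed the thumb pad with the shut fingertips until the bed was on its stop (about 27 N). Keeping it pressed, I slid the cassette under the bridge and leaf until it would go no further. At the stop the wrist force reached about 63 N (limit 120 N). I then eased off and lifted clear.

**Last checks:**
- **Cassette:** the tail measures at dock x of about -26.5 mm, against -26 mm for fully home. That is within the roughly 2 mm calibration, so it does not prove contact to the millimetre. The hard stop while pushing is the stronger evidence that the nose is home.
- **Heights:** the pad top is at 31.4 mm (about 31 expected on the deck). The bed is back up at 27.6–28.2 mm behind the tail.
- **Bystanders:** the bottle, beaker and jar appear at the same pixels as at the start. Around the bottle the picture differed more than for the other two. I put this down to the arm's shadow beside it, since its position looked the same.
- **Robot:** it is clear of everything, with the wrist force near zero.

**Other notes:**
- My first move call was refused because the rows left out some values. It moved nothing.
- The fingertips slipped about 8 mm forward on the pad, up to about the ridge, and the cassette stayed pressed throughout.

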